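# Hang the hexagonal trivet on the kitchen hanging stand

## Task

Tidy away the wooden trivet: hang its hexagonal frame on the bar of the steel stand, with the bar through the frame and the lug at the top, so that it hangs freely from the corner under the lug. The bar may be clamped at any height, so lower the trivet gently until you feel it rest on the bar before you let go, never press hard on the stand, and leave the bowl, the jar and the pepper mill where they are.

Things in the scene. Friction and masses are not known exactly. Their poses are not given: they have to be found in the camera images.
- trivet: Loose flat hexagonal wooden frame, an open loop lying flat, about 130 g, 192 mm long with its lug. Frame section 14 mm wide, 16 mm thick; opening 128 mm corner to corner, outside 160 mm. A dark lug (16 mm wide, 16 mm thick) sticks out from one corner, ending 112 mm from the centre. Origin: hexagon centre, on the underside. x along the lug, z normal to the frame (up as it lies).
- trivet_notch (a point): Inner corner of the trivet's opening beside the lug, where the bar should carry it: 64 mm from the centre along x, at mid thickness (8 mm above the underside). Axes as the trivet's.
- trivet_lug (a point): Grip point on the lug, 100 mm from the trivet's centre along its x, at mid thickness. Axes as the trivet's.
- stand: Fixed steel stand. Origin: column axis at counter level; z up. Column 18 mm thick, 280 mm tall. Above the stand's -x axis a level bar, 12 mm thick, runs from the column to a free end with a red ball (20 mm), 150 mm from the column axis. The bar's collar (black, 34 mm wide, 36 mm tall) is clamped anew each time: bar axis 200 to 240 mm above the counter, not reported; see or feel it.
- stand_foot (a point): Point on top of the stand's foot plate, straight below the middle of the bar, 85 mm from the column axis. The plate is 14 mm thick, 130 mm wide and reaches from 150 mm on the bar's side of the column axis to 50 mm on the other. Axes as the stand's.
- bowl: Loose glass bowl, 150 mm across, 70 mm tall; not to be disturbed. Origin: centre of its underside.
- jar: Loose amber spice jar with black cap, 52 mm across, 100 mm tall; not to be disturbed. Origin: centre of its underside.
- mill: Loose dark wooden pepper mill, 58 mm across, 182 mm tall; not to be disturbed. Origin: centre of its underside.
Things that resemble listed ones, but are neither listed nor needed, are in the scene too. Several things have the shape of the trivet; the one meant has the colours described above.

How it is judged:
By the outcome, as a careful person would: the job done as asked, in the order asked, and still so for the second after the job is handed in, with the robot touching nothing.
It also fails if it takes over 54 s, if anything falls off the work surface, if the arm or the gripper's body presses on something with over 40 N, if the wrist force passes 120 N, or if a joint passes its speed limit or range.

## Robot

A 6-joint arm with a two-finger parallel gripper is mounted at the origin on the work surface. World frame = base frame: x ahead of the robot, y to its left, z up, the work surface at z = 0. Lengths are in mm, angles in degrees, forces in N, time in s.
With the tool pointing down it reaches from about 300 to 850 mm from the base axis. Payload 4.2 kg.
Tool frame: the origin (TCP) lies midway between the tips of the shut fingers; the grasp point (between the pads) lies 19 mm behind it; z points along the fingers, y is the line along which they close (so a half turn about z gives the same grasp; the last joint's range is limited). The gripper opens to 91 mm and grips with 3 to 60 N. Pads are 32 mm wide; open, the fingers measure 118 mm over their backs; the gripper's body (76 mm by 178 mm) begins 60 mm behind the grasp point.
Start: joints at [69.385, 18.312, 89.639, -0, 72.044, -1.146], TCP at [191.651, 542.141, 175.876] pointing down, gripper open.
Joint ranges: [-177.97, 177.97], [-48.28, 115.42], [12.27, 149.76], [-77.06, 257.06], [2.81, 150.46], [-146.56, 146.56]. Speed limits (degrees/s): [147.25, 147.25, 180, 180, 180, 180].

## Interface

Orientations are given as [roll, pitch, yaw] about the fixed x, y, z axes, in that order (R = Rz(yaw) Ry(pitch) Rx(roll)).
In Python, from workcell import state, grab_frame, camera_model, workorder gives the robot as it stands.
- The arm moves only by the tool carry_out, never from a script. Its argument "commands" is a list of rows, each a list of 7 numbers: the turn, a rotation vector about the tool's x, y, z in degrees, then the shift along the tool's x, y, z in mm, then the opening, from -1 (shut) to 1 (fully open). In form: [[ax, ay, az, dx, dy, dz, hand], ...]. A call has 1 to 20 rows; each row is the pose to reach, as a shift and turn from the pose commanded when the call began, along the tool's axes at that moment; what a row does not reach only later rows make up. A row lasts 1/10 s, in which the tool goes at most 50 mm and 8.59 degrees, less where a joint would pass 70% of its speed; a pose out of reach is approached as far as the arm can. A call with a gripper value outside its range is refused whole. The fingers move at their own pace and stop on an object; "force" is the grip in N (left out, the last holds). Time passes only in rows, so rows that repeat a pose let the fingers close. It gives the time, the measured TCP pose, the force, the opening and the grip force at its end, in the units of the state.
- state(): the state, without advancing time (a new reading comes with each control period).
- grab_frame(name): name is "side" or "top"; returns the picture (400x640x3 uint8, red, green, blue); there is no depth.
- camera_model(name): a dict with "fx", "fy", "cx", "cy" (pixels), "dist" ([k1, k2, p1, p2, k3] as OpenCV has them; the pictures are not rectified), "origin" and "rotation" of the camera in the world. Camera axes: x right, y up, looking along -z (the intrinsics and any distortion apply to the point x, -y, -z); pixel columns grow to the right and rows downward; lengths in mm; the calibration is good to about 2 mm. A picture is of the moment at which its call begins. camera_model takes no time and is no camera call.
- workorder.job_done(): hands the job in; it is judged then, once.
The state is a dict: "time_s": time; "qpos": joint angles; "qvel": joint speeds; "effort": joint torques, N m; "ee_pos": TCP position; "ee_rot": TCP orientation; "force": force on the tool from outside, world axes, zero at the start; "torque": the same for the moment, N m; "gripper_width": finger opening in mm; "gripper_force": force on a finger pad.
Only numpy, scipy, OpenCV 4.12 (cv2) and the standard library are available. Lean on these libraries where they do the work, as an engineer would, in place of code of your own. Each camera call takes 0.05 s, during which the arm holds its last target. There are 200 camera calls.

## Working session

There is one attempt and no reset: what is moved stays moved. The work goes in short steps, Python scripts to look and compute and a tool call to move; the robot and the scene stay as the last step left them, time stands still between calls to the robot, and variables do not carry over. Pictures are saved under pics/ and viewed, at most 10 in all, crops included, and the job is handed in when it is done.

Besides the shell and the picture viewer there is one more tool, called after "Request:" in YAML: its name, and indented under it one key for each argument. carry_out: Moves the arm, as the interface text tells. Its arguments: {"type":"object","properties":{"commands":{"type":"array"},"force":{"type":"number"}},"required":["commands"]}

```bash
mkdir -p pics; python3 - <<'E'
from workcell import *
import cv2
for n in("top","side"):
    cv2.imwrite(f"pics/{n}0.png",grab_frame(n)[:,:,::-1]); m=camera_model(n); print(m)
s=state();print(s)
E
```

```text
{'fx': 397.9857330475827, 'fy': 397.9857330475827, 'cx': 317.01466386425034, 'cy': 202.91117363519143, 'dist': array([-0.09086348,  0.        ,  0.        ,  0.        ,  0.        ]), 'origin': array([ 2.82390483e+02, -2.66128399e-01,  1.18877102e+03]), 'rotation': array([  9.75284199,  -0.92012049, -88.87342503])}
{'fx': 400.39102422101297, 'fy': 400.39102422101297, 'cx': 319.54745921555605, 'cy': 200.95787410633625, 'dist': array([-0.00550395,  0.        ,  0.        ,  0.        ,  0.        ]), 'origin': array([-104.6586893 , -651.73964762,  630.88983302]), 'rotation': array([ 55.96666726,  -0.54224753, -42.68764221])}
{'time_s': 0.1, 'qpos': array([ 6.93854128e+01,  1.83480699e+01,  8.96982907e+01, -1.62891768e-03,
        7.20436234e+01, -1.14595117e+00]), 'qvel': array([-0.12997969, -0.14090853, -0.22662101,  0.0158397 ,  0.04053106,
       -0.03764045]), 'effort': array([ 2.08845355e-03, -4.13331199e+01, -2.32509130e+01,  7.31201191e-02,
        4.22121864e-02, -7.91343200e-05]), 'ee_pos': array([191.47511684, 541.65209195, 175.11110175]), 'ee_rot': array([-1.79910003e+02, -2.51141706e-04,  1.60531867e+02]), 'force': array([-0.43619346, -0.19434301,  0.68960461]), 'torque': array([-0.01168772, -0.00704976, -0.02112217]), 'gripper_force': 0.0, 'gripper_width': 91.27069216001124}
```

View pics/top0.png

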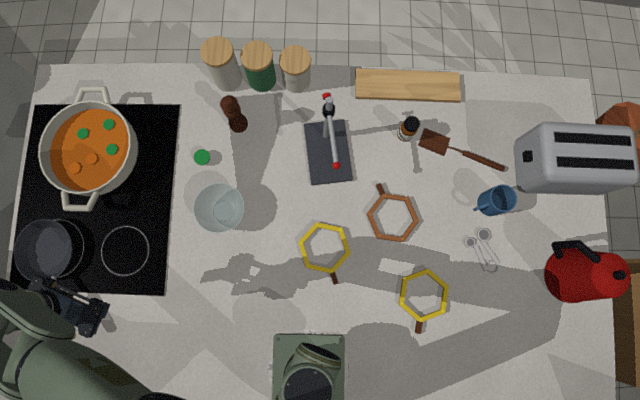

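View pics/side0.png

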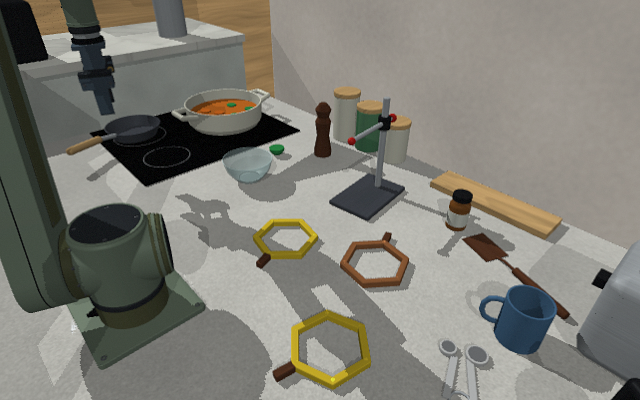

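The wooden trivet is the brown ring at top (392,217), with its lug at (380,188). The yellow rings are decoys. The stand's bar runs from (329,105) to the ball at (336,165), towards the robot. Next I'll enlarge the trivet and stand.

```bash
cat > h.py <<'E'
import numpy as np, cv2
from scipy.spatial.transform import Rotation as R
from workcell import *
def rot(e): return R.from_euler('xyz',e,degrees=True).as_matrix()
F=np.diag([1,-1,-1.])
def par(n):
    m=camera_model(n); K=np.array([[m['fx'],0,m['cx']],[0,m['fy'],m['cy']],[0,0,1]])
    return K,m['dist'],np.array(m['origin']),rot(m['rotation'])@F   # cv cam -> world
def proj(n,P):
    K,d,o,C=par(n); p=(np.atleast_2d(P)-o)@C
    return cv2.projectPoints(p.reshape(-1,1,3),np.zeros(3),np.zeros(3),K,d)[0].reshape(-1,2)
def ray(n,uv):
    K,d,o,C=par(n); q=cv2.undistortPoints(np.float64(uv).reshape(-1,1,2),K,d).reshape(-1,2)
    return o,np.c_[q,np.ones(len(q))]@C.T
def plane(n,uv,z):
    o,r=ray(n,uv); return o+r*((z-o[2])/r[:,2])[:,None]
def tri(a,b):
    o1,r1=ray('top',a);o2,r2=ray('side',b);r1=r1[0];r2=r2[0]
    s=np.linalg.lstsq(np.c_[r1,-r2],o2-o1,rcond=None)[0]
    return (o1+s[0]*r1+o2+s[1]*r2)/2, np.linalg.norm(o1+s[0]*r1-o2-s[1]*r2)
E
python3 - <<'E'
import cv2,numpy as np
t=cv2.imread('pics/top0.png');s=cv2.imread('pics/side0.png')
def c(i,x,y,w,h,k):return cv2.resize(i[y:y+h,x:x+w],None,fx=k,fy=k,interpolation=cv2.INTER_CUBIC)
a=np.hstack([c(t,295,85,80,75+25,5),c(t,355,170,80,100,5)]); cv2.imwrite('pics/c1.png',a)
b=np.hstack([c(s,325,90,90,130,4),c(s,330,225,90,130,4)]); cv2.imwrite('pics/c2.png',b)
E
```

```text
(no output)
```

View pics/c1.png

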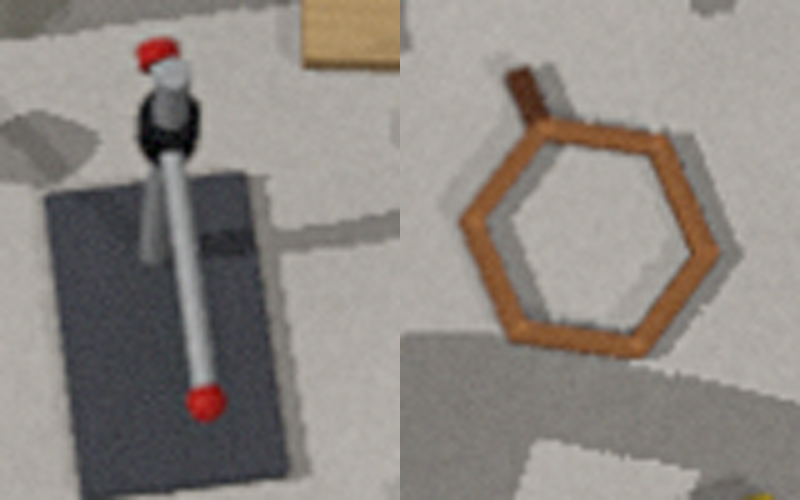

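View pics/c2.png

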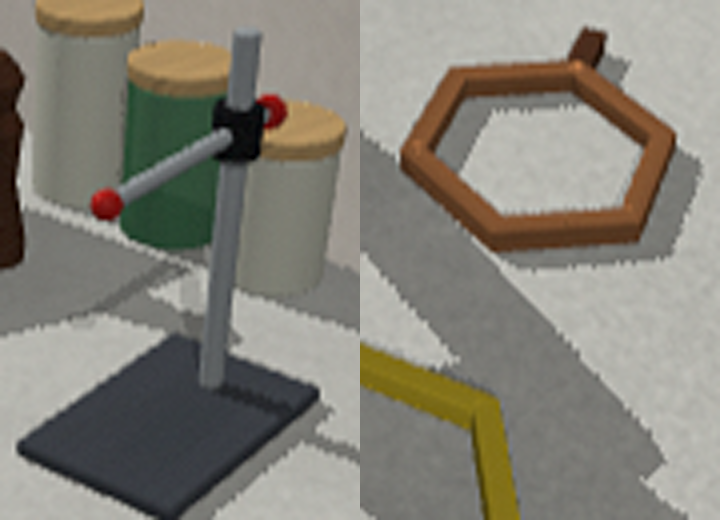

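Trivet and stand are both clear. The bar-end ball is at top (336.0,165.2) and side (351.4,140.6). I'll fit the trivet from its silhouette and the stand from picked points.

```bash
cat > fit.py <<'E'
from h import *
from scipy.optimize import minimize, least_squares
S=4
def prisms():
    a=np.radians(np.arange(0,361,60)); o=80*np.c_[np.cos(a),np.sin(a)]; i=64*np.c_[np.cos(a),np.sin(a)]
    q=[np.array([o[k],o[k+1],i[k+1],i[k]]) for k in range(6)]+[np.array([[78,-8],[112,-8],[112,8],[78,8.]])]
    return [np.r_[np.c_[p,np.zeros(4)],np.c_[p,16*np.ones(4)]] for p in q]
PR=prisms()
def render(n,T):  # T: fn local->world
    im=np.zeros((400*S,640*S),np.uint8)
    for p in PR:
        uv=(proj(n,T(p))+.5)*S-.5
        cv2.fillConvexPoly(im,cv2.convexHull(np.round(uv).astype(np.int32)),1)
    return cv2.resize(im.astype(np.float32),(640,400),interpolation=cv2.INTER_AREA)
def mask(n,f,box):
    im=cv2.imread(f);hsv=cv2.cvtColor(im,cv2.COLOR_BGR2HSV)
    m=((hsv[...,0]<15)&(hsv[...,1]>110)).astype(np.float32)
    b=np.zeros_like(m);x0,y0,x1,y1=box;b[y0:y1,x0:x1]=1
    return m*b
if __name__=="__main__":
    M={'top':mask('top','pics/top0.png',(360,176,425,248)),'side':mask('side','pics/side0.png',(335,228,415,292))}
    c=plane('top',[[392.5,217]],8)[0]; l=plane('top',[[380,188]],8)[0]
    x0=[c[0],c[1],np.degrees(np.arctan2(*(l-c)[1::-1]))]; print(x0,[m.sum() for m in M.values()])
    def T(x): 
        Q=rot([0,0,x[2]]); return lambda p:p@Q.T+[x[0],x[1],0]
    for ns in (['top'],['side'],['top','side']):
        f=lambda x:sum(np.abs(render(n,T(x))-M[n]).sum() for n in ns)
        r=minimize(f,x0,method='Nelder-Mead',options=dict(initial_simplex=np.array([x0]*4)+np.r_[np.zeros((1,3)),np.diag([8,8,5])],xatol=.1,fatol=.5))
        print(ns,r.x,r.fun)
    x=r.x;d=np.array([np.cos(np.radians(x[2])),np.sin(np.radians(x[2]))]); print('lug100',x[:2]+100*d)
    tp=lambda X,Y:[295+(X+.5)/5-.5,85+(Y+.5)/5-.5]; sp=lambda X,Y:[325+(X+.5)/4-.5,90+(Y+.5)/4-.5]
    for nm,a,b in (('ball',(207,403),(107,204)),('coltop',(172,70),(246,34)),('ball2',(158,54),(270,111)),('colbot',(152,262),(212,385))):
        print(nm,*tri([tp(*a)],[sp(*b)]))
    print('plate top',plane('top',[tp(45,195),tp(247,172),tp(290,470),tp(82,497)],14).round(1).tolist())
    print('plate side',plane('side',[sp(178,337),sp(318,390),sp(170,512),sp(20,447)],14).round(1).tolist())
E
python3 fit.py
```

```text
[np.float64(447.75287766713683), np.float64(-243.4171196496313), np.float64(22.885726553896433)] [np.float32(642.0), np.float32(1264.0)]
['top'] [ 447.13266147 -242.15764851   23.60072491] 226.0
['side'] [ 450.14217379 -242.32677757   23.40906492] 271.75
['top', 'side'] [ 448.50074836 -243.3012923    22.99090336] 508.375
lug100 [ 540.55743604 -204.24279447]
ball [549.39443407 -59.61867869 212.91912228] 2.3896890616623536
coltop [699.75504713 -36.19614464 276.73095148] 0.22084218809157682
ball2 [738.95316535 -31.97275926 212.30352313] 2.352681545460376
colbot [694.94270732 -38.24264119  13.99360876] 7.386759714316195
plate top [[734.1, 31.5, 14.0], [752.7, -94.3, 14.0], [561.9, -121.7, 14.0], [542.2, 4.1, 14.0]]
plate side [[732.8, 23.3, 14.0], [751.2, -95.8, 14.0], [558.6, -123.7, 14.0], [538.2, -4.3, 14.0]]
```

```bash
cat > mv.py <<'E'
from h import *
import json,os
CF='cmd.json'
def load():
    if os.path.exists(CF): c=json.load(open(CF)); return np.array(c['p']),R.from_quat(c['q'])
    return np.array([191.651,542.141,175.876]),R.from_euler('xyz',[180,0,160.531],degrees=True)
def save(p,r): json.dump(dict(p=list(p),q=list(r.as_quat())),open(CF,'w'))
def row(p,e,commit=True):
    """round row taking the commanded pose to p, orientation e (euler or Rotation); saves the commanded pose reached"""
    p0,r0=load(); r1=e if isinstance(e,R) else R.from_euler('xyz',e,degrees=True)
    a=np.round((r0.inv()*r1).as_rotvec(degrees=True),1); d=np.round(r0.inv().apply(np.array(p)-p0),1)
    r=r0*R.from_rotvec(a,degrees=True); q=p0+r0.apply(d)
    if commit: save(q,r)
    print('row',[float(x) for x in [*a,*d]]); return q,r
def log():
    s=state(); open('log.jsonl','a').write(json.dumps({k:np.array(v).tolist() for k,v in s.items()})+'\n')
    print('t',round(s['time_s'],2),'q',np.round(s['qpos'],1),'p',np.round(s['ee_pos'],1),'e',np.round(s['ee_rot'],1),'F',np.round(s['force'],1),'w',round(s['gripper_width'],1),'gf',round(s['gripper_force'],1))
E
python3 -c "
from mv import *
log();row([390,-40,200],[180,0,80])"
```

```text
t 0.1 q [69.4 18.3 89.7 -0.  72.  -1.1] p [191.5 541.7 175.1] e [-179.9   -0.   160.5] F [-0.4 -0.2  0.7] w 91.3 gf 0.0
row [-0.0, -0.0, 80.5, -381.0, -482.7, -24.1]
```

Request:
carry_out:
  commands:
    - [0,0,80.5,-381.0,-482.7,-24.1,1]
    - [0,0,80.5,-381.0,-482.7,-24.1,1]
    - [0,0,80.5,-381.0,-482.7,-24.1,1]
    - [0,0,80.5,-381.0,-482.7,-24.1,1]
    - [0,0,80.5,-381.0,-482.7,-24.1,1]
    - [0,0,80.5,-381.0,-482.7,-24.1,1]
    - [0,0,80.5,-381.0,-482.7,-24.1,1]
    - [0,0,80.5,-381.0,-482.7,-24.1,1]
    - [0,0,80.5,-381.0,-482.7,-24.1,1]
    - [0,0,80.5,-381.0,-482.7,-24.1,1]
    - [0,0,80.5,-381.0,-482.7,-24.1,1]
    - [0,0,80.5,-381.0,-482.7,-24.1,1]
    - [0,0,80.5,-381.0,-482.7,-24.1,1]
    - [0,0,80.5,-381.0,-482.7,-24.1,1]
    - [0,0,80.5,-381.0,-482.7,-24.1,1]
    - [0,0,80.5,-381.0,-482.7,-24.1,1]

```text
time_s: 1.7
ee_pos: [389.4, -38.9, 199.7]
ee_rot: [-180.0, -0.0, 80.1]
force: [-0.5, 0.2, 0.3]
gripper_width: 91.1
gripper_force: 0.0
```

```bash
python3 -c "
from mv import *
log();row([530,-208,120],[180,15,23])"
```

```text
t 1.7 q [ -7.4   0.5 108.4   0.   71.2   2.5] p [389.4 -38.9 199.7] e [-180.    -0.    80.1] F [-0.5  0.2  0.3] w 91.1 gf 0.0
row [7.5, -13.7, 56.7, -141.3, 167.0, 80.0]
```

Request:
carry_out:
  commands:
    - [7.5,-13.7,56.7,-141.3,167.0,80.0,1]
    - [7.5,-13.7,56.7,-141.3,167.0,80.0,1]
    - [7.5,-13.7,56.7,-141.3,167.0,80.0,1]
    - [7.5,-13.7,56.7,-141.3,167.0,80.0,1]
    - [7.5,-13.7,56.7,-141.3,167.0,80.0,1]
    - [7.5,-13.7,56.7,-141.3,167.0,80.0,1]
    - [7.5,-13.7,56.7,-141.3,167.0,80.0,1]
    - [7.5,-13.7,56.7,-141.3,167.0,80.0,1]
    - [7.5,-13.7,56.7,-141.3,167.0,80.0,1]
    - [7.5,-13.7,56.7,-141.3,167.0,80.0,1]

```text
time_s: 2.7
ee_pos: [529.7, -207.1, 120.3]
ee_rot: [-179.9, 15.0, 23.2]
force: [0.1, -0.5, 0.6]
gripper_width: 91.5
gripper_force: 0.0
```

```bash
cat > kin.py <<'E'
from mv import *
from scipy.optimize import least_squares
def fk(q,k):
    h,a,l2,a3,l3,l6=k; r=np.radians(q)
    Rz=lambda t:R.from_euler('z',t);Ry=lambda t:R.from_euler('y',t)
    A=Rz(r[0]); B=A*Ry(r[1]); C=B*Ry(r[2]); D=C*Rz(r[3])*Ry(r[4]); E=D*Rz(r[5])
    p=A.apply([a,0,h])+B.apply([0,0,l2])+C.apply([a3,0,l3])+D.apply([0,0,l6])
    return p,E
if __name__=='__main__':
    L=[json.loads(l) for l in open('log.jsonl')]
    f=lambda k:np.r_[np.concatenate([fk(l['qpos'],k)[0]-l['ee_pos'] for l in L]),(np.array(k)-[350,50,400,0,400,250])*1e-4]
    s=least_squares(f,[350,50,400,0,400,250]);print(s.x.round(1),s.fun.round(2))
    for l in L: print(np.round((fk(l['qpos'],s.x)[1].inv()*R.from_euler('xyz',l['ee_rot'],degrees=True)).as_rotvec(degrees=True),1))
E
python3 -c "
from mv import *
log()"; python3 kin.py
```

```text
t 2.7 q [-16.4  26.9  86.2  -9.6  78.7  53.3] p [ 529.7 -207.1  120.3] e [-179.9   15.    23.2] F [ 0.1 -0.5  0.6] w 91.5 gf 0.0
[224.9  17.6 584.9 170.9 448.2 303.6] [ 1.077e+01 -4.040e+00  5.000e-02 -1.500e+00 -1.144e+01 -6.000e-02
 -1.000e-02 -3.000e-02  1.000e-02 -1.000e-02 -0.000e+00  2.000e-02
  2.000e-02  0.000e+00  1.000e-02]
[-0. -0. 90.]
[-0. -0. 90.]
[-0.  0. 90.]
```

```bash
sed -i "s/h,a,l2,a3,l3,l6=k/h,a,l2,a3,l3,l6,d=k/; s/A.apply(\[a,0,h\])/A.apply([a,d,h])/; s/E=D\*Rz(r\[5\])/E=D*Rz(r[5]+np.pi\/2)/; s/\[350,50,400,0,400,250\]/[350,50,400,0,400,250,11]/g" kin.py; python3 kin.py
```

```text
[140.3   0.  591.8  25.2 417.  373.8  11.5] [ 0.    0.   -0.    0.   -0.   -0.   -0.    0.    0.   -0.02 -0.    0.02
  0.    0.    0.01  0.  ]
[-0.  0. -0.]
[-0.  0. -0.]
[ 0.  0. -0.]
```

```bash
cat > plan.py <<'E'
from kin import *
LO=np.array([-177.97,-48.28,12.27,-77.06,2.81,-146.56]);HI=np.array([177.97,115.42,149.76,257.06,150.46,146.56])
def K():
    L=[json.loads(l) for l in open('log.jsonl')]
    f=lambda k:np.r_[np.concatenate([fk(l['qpos'],k)[0]-l['ee_pos'] for l in L]),(np.array(k)-[350,50,400,0,400,250,11])*1e-4]
    return least_squares(f,[350,50,400,0,400,250,11]).x
k=K()
def ik(p,r,seed):
    def f(q):
        P,E=fk(q,k); return np.r_[(P-p)/5,(E.inv()*r).as_rotvec(degrees=True)]
    s=least_squares(f,np.clip(seed,LO+.5,HI-.5),bounds=(LO,HI)); return s.x,np.abs(s.fun).max()
def tf(b):  # hanging trivet orientation, tool-in direction yaw b
    c,s=np.cos(np.radians(b)),np.sin(np.radians(b))
    return R.from_matrix(np.c_[[0,0,1],[-s,c,0],[-c,-s,0]])
if __name__=='__main__':
    q0=np.array([-16.4,26.9,86.2,-9.6,78.7,53.3])
    for al in (0,15,25,35,45):
      Rg=R.from_euler('xyz',[180,al,0],degrees=True)
      for b in (-30,-15,8,30):
        r=tf(b)*Rg; lug=np.array([698.5,-37,213])-125*np.array([.989,.146,0])+[0,0,6+36]
        p=lug+r.apply([0,0,5.])
        best=[ik(p,r,sd) for sd in (q0,[-5,10,100,0,10,50],[-5,10,110,90,30,-40],[-5,10,120,180,30,-90],[-5,10,110,-60,30,60])]
        for q,e in best:
            if e<.05: print(al,b,q.round(0))
E
python3 plan.py
```

```text
0 -30 [ 25.  26. 147. 235.  86. -96.]
0 -30 [ 25.  26. 147. 235.  86. -96.]
0 30 [-45.  27. 138. 105.  86. -76.]
0 30 [-45.  27. 138. 105.  86. -76.]
0 30 [-45.  27. 138. 105.  86. -76.]
0 30 [-45.  27. 138. 105.  86. -76.]
0 30 [-45.  27. 138. 105.  86. -76.]
15 -30 [  23.   10.  139.  244.   59. -118.]
15 -30 [  23.   10.  139.  244.   59. -118.]
15 -15 [   6.    6.  146.  208.   49. -103.]
15 -15 [   6.    6.  146.  208.   49. -103.]
15 -15 [   6.    6.  146.  208.   49. -103.]
15 8 [-28.   7. 145. 135.  53. -69.]
15 8 [-28.   7. 145. 135.  53. -69.]
15 8 [-28.   7. 145. 135.  53. -69.]
15 8 [-28.   7. 145. 135.  53. -69.]
15 8 [-28.   7. 145. 135.  53. -69.]
15 30 [-43.  14. 132.  96.  68. -56.]
15 30 [-43.  14. 132.  96.  68. -56.]
15 30 [-43.  14. 132.  96.  68. -56.]
15 30 [-43.  14. 132.  96.  68. -56.]
15 30 [-43.  14. 132.  96.  68. -56.]
25 -15 [   4.   -1.  138.  222.   27. -121.]
25 -15 [   4.   -1.  138.  222.   27. -121.]
25 8 [-25.  -0. 137. 118.  34. -48.]
25 8 [-25.  -0. 137. 118.  34. -48.]
25 8 [-25.  -0. 137. 118.  34. -48.]
25 8 [-25.  -0. 137. 118.  34. -48.]
2
[... 431 characters left out ...]
.  70.  52. -21.]
35 30 [-35.   5. 121.  70.  52. -21.]
35 30 [-35.   5. 121.  70.  52. -21.]
35 30 [-35.   5. 121.  70.  52. -21.]
35 30 [-35.   5. 121.  70.  52. -21.]
45 -15 [  0.  -3. 121. -31.  21. 130.]
45 -15 [  0.  -3. 121. -31.  21. 130.]
45 -15 [  0.  -3. 121. -31.  21. 130.]
45 -15 [  0.  -3. 121. -31.  21. 130.]
45 8 [-18.  -3. 120.  43.  27.  31.]
45 8 [-18.  -3. 120.  43.  27.  31.]
45 8 [-18.  -3. 120.  43.  27.  31.]
45 8 [-18.  -3. 120.  43.  27.  31.]
45 8 [-18.  -3. 120.  43.  27.  31.]
45 30 [-30.   4. 114.  53.  50.  -1.]
45 30 [-30.   4. 114.  53.  50.  -1.]
45 30 [-30.   4. 114.  53.  50.  -1.]
45 30 [-30.   4. 114.  53.  50.  -1.]
45 30 [-30.   4. 114.  53.  50.  -1.]
```

```bash
python3 - <<'E'
from h import *
import cv2
# jar
for z in(0,100):
    print(z,plane('top',[[409,122],[403,137],[412,119]],z).round(0).tolist(),plane('side',[[457,229],[461,194]],z).round(0).tolist())
print(tri([[411.5,123]],[[461.5,195]]))
t=cv2.imread('pics/top0.png');s=cv2.imread('pics/side0.png')
def c(i,x,y,w,h,k):return cv2.resize(i[y:y+h,x:x+w],None,fx=k,fy=k,interpolation=cv2.INTER_CUBIC)
cv2.imwrite('pics/c3.png',np.hstack([c(t,370,100,80,80,5),c(s,430,180,80,80,5)]))
E
```

```text
0 [[755.0, -303.0, 0.0], [704.0, -282.0, 0.0], [765.0, -313.0, 0.0]] [[709.0, -299.0, 0.0], [864.0, -217.0, 0.0]]
100 [[715.0, -277.0, 100.0], [669.0, -259.0, 100.0], [725.0, -287.0, 100.0]] [[580.0, -355.0, 100.0], [711.0, -286.0, 100.0]]
(array([ 714.29169649, -286.13967468,   95.34254727]), np.float64(0.4787999963495589))
```

View pics/c3.png

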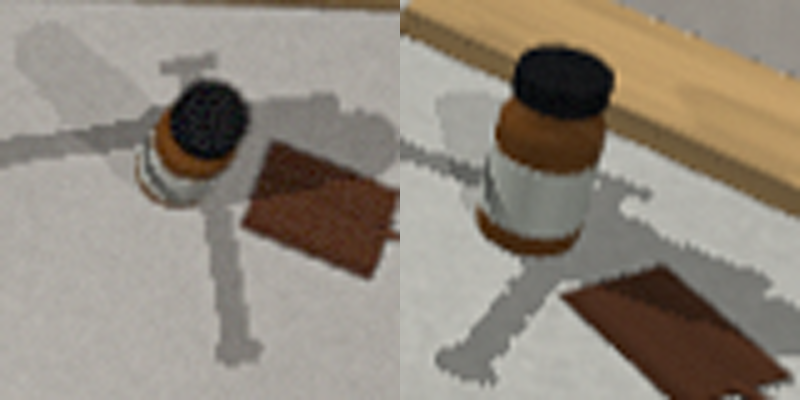

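The jar stands at about (714,-286), clear of the hand when it tilts 25°. I'll descend onto the lug at that tilt, which keeps the wrist away from its limits at the bar.

```bash
python3 -c "
from mv import *
row([534,-207,50],[180,25,23],False);row([534,-207,25],[180,25,23],False);row([534,-207,9],[180,25,23])"
```

```text
row [-0.0, -10.0, 0.0, 22.0, 0.7, 66.5]
row [-0.0, -10.0, 0.0, 28.5, 0.7, 90.7]
row [-0.0, -10.0, 0.0, 32.6, 0.7, 106.1]
```

Request:
carry_out:
  commands:
    - [0,-10,0,22,0.7,66.5,1]
    - [0,-10,0,22,0.7,66.5,1]
    - [0,-10,0,22,0.7,66.5,1]
    - [0,-10,0,28.5,0.7,90.7,1]
    - [0,-10,0,28.5,0.7,90.7,1]
    - [0,-10,0,32.6,0.7,106.1,1]
    - [0,-10,0,32.6,0.7,106.1,1]
    - [0,-10,0,32.6,0.7,106.1,1]

```text
time_s: 3.5
ee_pos: [534.0, -207.2, 10.0]
ee_rot: [-180.0, 24.9, 23.0]
force: [0.9, 0.6, -0.3]
gripper_width: 91.4
gripper_force: 0.0
```

```bash
python3 - <<'E'
from mv import *
log()
t=grab_frame('top')[:,:,::-1];s=grab_frame('side')[:,:,::-1]
def c(i,x,y,w,h,k):return cv2.resize(i[y:y+h,x:x+w],None,fx=k,fy=k,interpolation=cv2.INTER_CUBIC)
cv2.imwrite('pics/g1.png',np.hstack([c(t,345,130,100,130,4),c(s,325,190,100,130,4)]))
E
```

```text
t 3.5 q [-13.1  38.1  86.4 -14.8  76.5  60.1] p [ 534.  -207.2   10. ] e [-180.    24.9   23. ] F [ 0.9  0.6 -0.3] w 91.4 gf 0.0
```

View pics/g1.png

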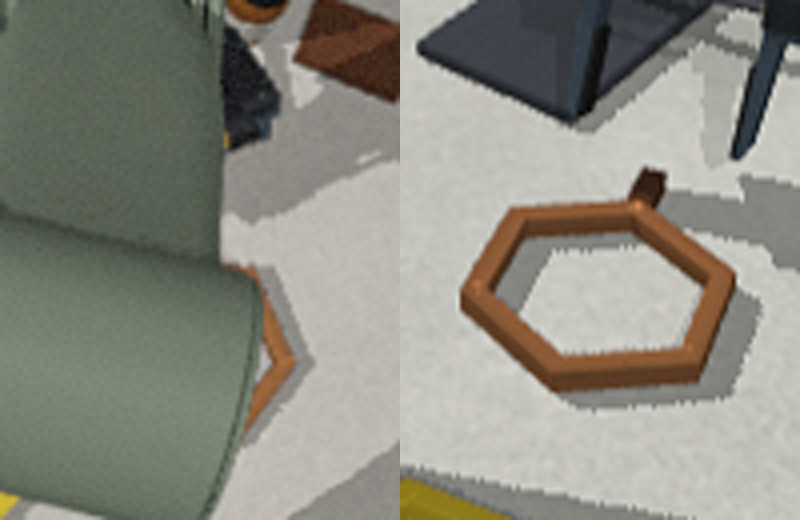

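```bash
python3 - <<'E'
from fit import *
s=state();r=R.from_euler('xyz',s['ee_rot'],degrees=True);p=s['ee_pos']
cr=lambda u:((u-[325,190]+.5)*4-.5+[400,0]).round(0).tolist()
print(cr(proj('side',[p]+[p+r.apply([dx,y,0]) for y in(-45,45) for dx in (-16,0,16)])))
T=lambda x:(lambda q:np.array(q)@rot([0,0,x[2]]).T+[x[0],x[1],0])
x=[448.5,-243.3,23]; P=T(x)([[112,-8,16],[112,8,16],[100,0,8],[80,0,16],[-80,0,16]]+[[80*np.cos(a),80*np.sin(a),16] for a in np.radians([60,120,240,300])])
print(cr(proj('side',P)))
tp=lambda X,Y:[355+(X+.5)/5-.5,170+(Y+.5)/5-.5]
tc=lambda u:((u-[355,170]+.5)*5-.5).round(0).tolist()
print(tc(proj('top',P)))
E
```

```text
[[646.0, 193.0], [569.0, 179.0], [576.0, 174.0], [582.0, 169.0], [713.0, 219.0], [718.0, 214.0], [723.0, 208.0]]
[[667.0, 172.0], [642.0, 165.0], [648.0, 189.0], [640.0, 198.0], [552.0, 374.0], [509.0, 206.0], [459.0, 289.0], [701.0, 364.0], [737.0, 272.0]]
[[130.0, 59.0], [106.0, 69.0], [124.0, 85.0], [139.0, 112.0], [245.0, 358.0], [60.0, 215.0], [113.0, 339.0], [323.0, 253.0], [269.0, 131.0]]
```

The side view shows the fingertips at (575,118) and (738,158) in the crop, straddling the lug at (648,188) but about 14 px higher than projected. The fingers seem to swing forward as they shut, so I'll close on the lug.

Request:
carry_out:
  commands:
    - [0,0,0,0,0,0,-1]
    - [0,0,0,0,0,0,-1]
    - [0,0,0,0,0,0,-1]
    - [0,0,0,0,0,0,-1]
    - [0,0,0,0,0,0,-1]
    - [0,0,0,0,0,0,-1]
    - [0,0,0,0,0,0,-1]
    - [0,0,0,0,0,0,-1]
  force: 40

```text
time_s: 4.4
ee_pos: [534.0, -207.0, 9.0]
ee_rot: [-179.9, 25.0, 23.0]
force: [-0.2, -0.9, 0.2]
gripper_width: 29.8
gripper_force: 0.0
```

```bash
python3 - <<'E'
from mv import *
log()
s=grab_frame('side')[:,:,::-1]
def c(i,x,y,w,h,k):return cv2.resize(i[y:y+h,x:x+w],None,fx=k,fy=k,interpolation=cv2.INTER_CUBIC)
cv2.imwrite('pics/g2.png',c(s,325,150,130,150,4))
E
```

```text
t 4.4 q [-13.   38.2  86.4 -14.8  76.5  60.1] p [ 534. -207.    9.] e [-179.9   25.    23. ] F [-0.2 -0.9  0.2] w 29.8 gf 0.0
```

View pics/g2.png

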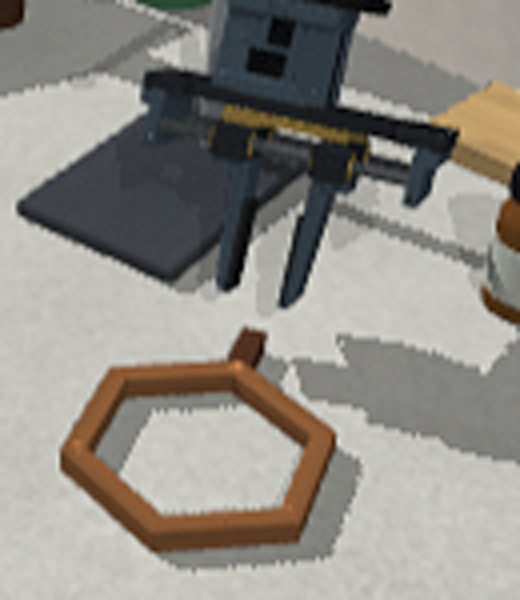

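```bash
python3 - <<'E'
from h import *
s=state();r=R.from_euler('xyz',s['ee_rot'],degrees=True);p=s['ee_pos']
px=lambda X,Y:[325+(X+.5)/4-.5,150+(Y+.5)/4-.5]
cr=lambda u:((u-[325,150]+.5)*4-.5).round(0).tolist()
print('along tool',[(d,cr(proj('side',p-d*r.as_matrix()[:,2]))) for d in(0,19,30,40,79)])
print('z=3/9',plane('side',[px(227,290),px(290,305),px(260,297)],4).round(0).tolist())
# initial tool, side0: TCP and points behind
p0=np.array([191.5,541.7,175.1])
print('init',[(d,proj('side',p0+[0,0,d]).round(0).tolist()) for d in(0,19,79)], proj('top',p0).round(0).tolist(),s['ee_pos'],s['time_s'])
E
```

```text
along tool [(0, [[245.0, 355.0]]), (19, [[251.0, 325.0]]), (30, [[255.0, 308.0]]), (40, [[259.0, 292.0]]), (79, [[273.0, 230.0]])]
z=3/9 [[582.0, -153.0, 4.0], [600.0, -191.0, 4.0], [592.0, -172.0, 4.0]]
init [(0, [[112.0, 121.0]]), (19, [[110.0, 114.0]]), (79, [[104.0, 94.0]])] [[97.0, 301.0]] [ 534.00176599 -206.98044359    8.96491394] 4.45
```

```bash
python3 - <<'E'
import cv2,numpy as np
s=cv2.imread('pics/side0.png');t=cv2.imread('pics/top0.png')
c=lambda i,x,y,w,h,k:cv2.resize(i[y:y+h,x:x+w],None,fx=k,fy=k,interpolation=cv2.INTER_CUBIC)
cv2.imwrite('pics/i1.png',np.hstack([c(s,50,40,100,100,4),c(t,20,255,100,100,4)]))
E
```

```text
(no output)
```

View pics/i1.png

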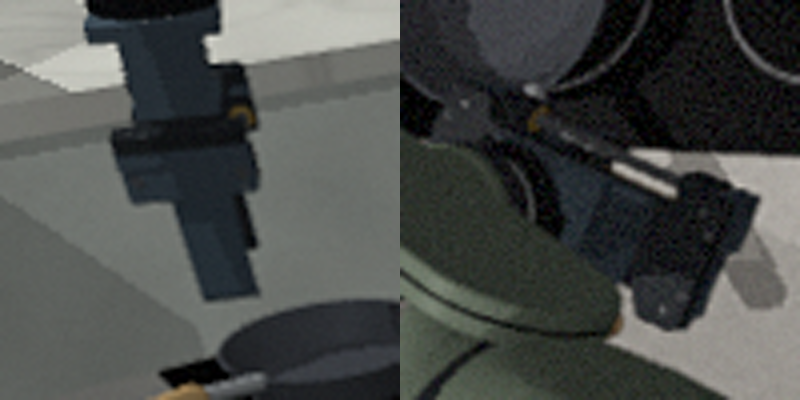

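```bash
python3 - <<'E'
from h import *
s=state();r=R.from_euler('xyz',s['ee_rot'],degrees=True).as_matrix();p=s['ee_pos']
cr=lambda u:((u-[325,150]+.5)*4-.5).round(0).tolist()
print('now: finger tip corners, d behind')
for d in(0,19,38):
  for y in(-15,15): print(d,y,cr(proj('side',[p+r@[x,y,-d] for x in(-10,10)])))
p0=np.array([191.5,541.7,175.1]);r0=rot([180,0,160.5])
ci=lambda u:((u-[50,40]+.5)*4-.5).round(0).tolist()
for d in(0,19,38):
  for y in(-45,45): print('init',d,y,ci(proj('side',[p0+r0@[x,y,-d] for x in(-10,10)])))
E
```

```text
now: finger tip corners, d behind
0 -15 [[217.0, 351.0], [225.0, 345.0]]
0 15 [[265.0, 365.0], [272.0, 358.0]]
19 -15 [[224.0, 322.0], [231.0, 316.0]]
19 15 [[272.0, 335.0], [279.0, 329.0]]
38 -15 [[231.0, 292.0], [238.0, 287.0]]
38 15 [[279.0, 305.0], [285.0, 299.0]]
init 0 -45 [[264.0, 345.0], [232.0, 350.0]]
init 0 45 [[263.0, 300.0], [233.0, 304.0]]
init 19 -45 [[256.0, 320.0], [224.0, 324.0]]
init 19 45 [[256.0, 275.0], [226.0, 279.0]]
init 38 -45 [[248.0, 293.0], [216.0, 298.0]]
init 38 45 [[249.0, 250.0], [218.0, 254.0]]
```

The fingertips sit about 38 mm behind the reported TCP. Two views agree: the start picture, and now crop (227,290)/(290,305) against a projected (245,355). I'll correct for that and go down in steps while checking force.

```bash
cat >> mv.py <<'E'
D=38.
def tip(p,e,commit=True):
    r=e if isinstance(e,R) else R.from_euler('xyz',e,degrees=True)
    return row(np.array(p)+r.apply([0,0,D]),r,commit)
E
python3 -c "
from mv import *
tip([534,-207,44],[180,25,23],False);tip([534,-207,14],[180,25,23])"
```

```text
row [-0.0, -0.0, 0.0, -14.8, 0.0, 6.3]
row [-0.0, -0.0, 0.0, -2.1, 0.0, 33.5]
```

Request:
carry_out:
  commands:
    - [0,0,0,-14.8,0,6.3,0.1]
    - [0,0,0,-14.8,0,6.3,0.1]
    - [0,0,0,-14.8,0,6.3,0.1]
    - [0,0,0,-14.8,0,6.3,0.1]
    - [0,0,0,-9,0,19,0.1]
    - [0,0,0,-5,0,27,0.1]
    - [0,0,0,-2.1,0,33.5,0.1]
    - [0,0,0,-2.1,0,33.5,0.1]
    - [0,0,0,-2.1,0,33.5,0.1]

```text
time_s: 5.35
ee_pos: [519.0, -213.2, -20.9]
ee_rot: [-179.9, 25.0, 23.0]
force: [0.7, -0.6, -0.3]
gripper_width: 50.2
gripper_force: 0.0
```

```bash
python3 - <<'E'
from mv import *
log()
s=grab_frame('side')[:,:,::-1]
c=lambda i,x,y,w,h,k:cv2.resize(i[y:y+h,x:x+w],None,fx=k,fy=k,interpolation=cv2.INTER_CUBIC)
cv2.imwrite('pics/g3.png',c(s,335,180,100,100,5))
st=state();r=R.from_euler('xyz',st['ee_rot'],degrees=True).as_matrix();p=st['ee_pos']
print(((proj('side',[p+r@[x,y,-38] for y in(-25,25) for x in (-10,10)])-[335,180])*5).round(0).tolist())
tip([534,-207,9],[180,25,23])
E
```

```text
t 5.35 q [-13.8  39.1  89.8 -15.4  72.2  60.6] p [ 519.  -213.2  -20.9] e [-179.9   25.    23. ] F [ 0.7 -0.6 -0.3] w 50.2 gf 0.0
[[201.0, 274.0], [211.0, 266.0], [301.0, 302.0], [309.0, 294.0]]
row [-0.0, -0.0, 0.0, 2.1, 0.0, 4.5]
```

View pics/g3.png

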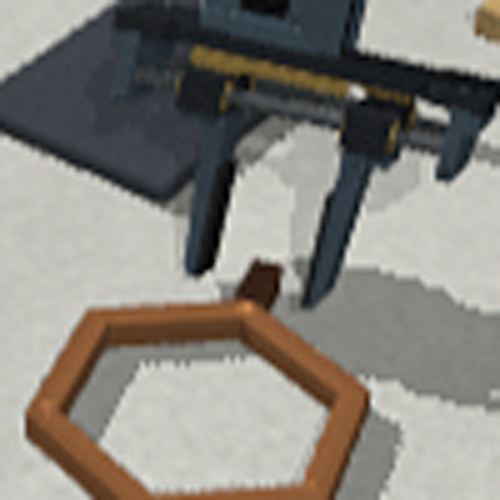

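The tips are at crop (200,273) and (315,303), straddling the lug at (262,285) as predicted. Next I'll lower the last few millimetres and grip.

Request:
carry_out:
  commands:
    - [0,0,0,2.1,0,4.5,0.1]
    - [0,0,0,2.1,0,4.5,0.1]
    - [0,0,0,2.1,0,4.5,-1]
    - [0,0,0,2.1,0,4.5,-1]
    - [0,0,0,2.1,0,4.5,-1]
    - [0,0,0,2.1,0,4.5,-1]
    - [0,0,0,2.1,0,4.5,-1]
    - [0,0,0,2.1,0,4.5,-1]
    - [0,0,0,2.1,0,4.5,-1]
    - [0,0,0,2.1,0,4.5,-1]
    - [0,0,0,2.1,0,4.5,-1]
  force: 45

```text
time_s: 6.5
ee_pos: [519.3, -213.3, -25.4]
ee_rot: [-180.0, 25.0, 23.0]
force: [0.5, -0.3, 0.6]
gripper_width: 15.4
gripper_force: 45.0
```

```bash
python3 - <<'E'
from plan import *
log()
k[:]=K(); print(k.round(1))
q0=np.array(state()['qpos'])
# grasp: trivet yaw 23, tip at x_t=93,z=9 ; tool in trivet frame
Rg=R.from_euler('xyz',[180,25,0],degrees=True)
tl=np.array([93,0,9.])  # tip in trivet frame
for al in (25,):
  for b in (8,15,20,25,30):
    for dz in (0,60):
      for back in (0,90):
        Rt=tf(b); notch=np.array([698.5,-37,213])-120*np.array([.989,.146,0])-back*np.array([.989,.146,0])+[0,0,8+dz]
        r=Rt*Rg; t=notch+Rt.apply(tl-[64,0,8]); p=t+r.apply([0,0,D])
        for sd in (q0,[-40,8,127,85,59,-40]):
            q,e=ik(p,r,sd)
            if e<.05: print(b,dz,back,q.round(0)); break
        else: print(b,dz,back,'none',q.round(0),e.round(1))
E
```

```text
t 6.5 q [-13.8  39.4  90.  -15.4  71.7  60.8] p [ 519.3 -213.3  -25.4] e [-180.   25.   23.] F [ 0.5 -0.3  0.6] w 15.4 gf 45.0
[140.3   0.  591.8  25.2 417.  373.8  11.5]
8 0 0 [-22.   5. 136. 127.  34. -56.]
8 0 90 [-33.  -2. 143. 114.  41. -50.]
8 60 0 [-22.  -2. 130. 110.  28. -36.]
8 60 90 [-33. -10. 137.  97.  37. -29.]
15 0 0 [-27.   6. 134. 112.  41. -49.]
15 0 90 [-40.   0. 141. 101.  49. -47.]
15 60 0 [-27.   0. 128.  98.  38. -32.]
15 60 90 [-40.  -7. 135.  89.  48. -30.]
20 0 0 [-30.   8. 132. 103.  46. -46.]
20 0 90 [-43.   2. 139.  94.  54. -46.]
20 60 0 [-30.   2. 126.  92.  44. -30.]
20 60 90 [-43.  -4. 133.  85.  54. -30.]
25 0 0 [-33.  10. 129.  96.  51. -44.]
25 0 90 [-45.   4. 136.  88.  58. -46.]
25 60 0 [-33.   4. 124.  87.  50. -30.]
25 60 90 [-45.  -2. 131.  81.  59. -32.]
30 0 0 [-35.  12. 127.  90.  55. -43.]
30 0 90 [-46.   7. 134.  83.  62. -45.]
30 60 0 [-35.   6. 122.  83.  56. -30.]
30 60 90 [-46.   1. 128.  77.  64. -33.]
```

Firm grip: 15.4 mm at 45 N. Now I'll check the path of lift, turn, line up and advance in joint space.

```bash
cat > path.py <<'E'
from plan import *
from scipy.spatial.transform import Slerp
Rg=R.from_euler('xyz',[180,25,0],degrees=True); tl=np.array([93,0,9.])
u=np.array([np.cos(np.radians(8.4)),np.sin(np.radians(8.4)),0]); col=np.array([698.5,-37,0])
def hang(b,dist,z):  # tip pose with notch above bar axis point at dist from column, at height z
    Rt=tf(b); return col-dist*u+[0,0,z]+Rt.apply(tl-[64,0,8]), Rt*Rg
def seg(a,b,q,n):
    S=Slerp([0,1],R.concatenate([a[1],b[1]])); mx=0
    for s in np.linspace(0,1,n+1)[1:]:
        r=S(s); p=a[0]+s*(b[0]-a[0]); qn,e=ik(p+r.apply([0,0,D]),r,q)
        mx=np.maximum(mx,np.abs(qn-q)); q=qn
        if e>.05: print('FAIL',s,e)
        if n<16 or int(s*n+.5)%3==0: print(q.round(0),end=' ')
    print('\n max/row',mx.round(1)); return q
E
python3 - <<'E'
from path import *
q=np.array(state()['qpos'])
g=(np.array([534,-207,9.]),R.from_euler('xyz',[180,25,23],degrees=True))
A=(np.array([480,-200,270.]),g[1])
q=seg(g,A,q,10)
h=hang(20,225,270);print(h[0])
B=(A[0],h[1]); q=seg(A,B,q,18); q=seg(B,h,q,5); q=seg(h,hang(20,122,270),q,6); q=seg(hang(20,122,270),hang(20,122,215),q,6)
E
```

```text
[-14.  37.  90. -15.  74.  60.] [-14.  35.  89. -15.  76.  59.] [-14.  33.  89. -15.  79.  59.] [-14.  32.  88. -15.  81.  58.] [-14.  30.  87. -15.  84.  57.] [-14.  28.  86. -15.  87.  56.] [-14.  26.  85. -15.  89.  56.] [-14.  25.  83. -15.  92.  55.] [-14.  24.  82. -15.  95.  54.] [-14.  22.  80. -15.  98.  53.] 
 max/row [0.1 2.1 1.8 0.2 2.9 0.8]
[474.97403246 -70.21070157 299.        ]
[-19.  16.  86.  -7.  85.  49.] [-26.   9.  94.   4.  73.  41.] [-34.   5. 102.  18.  62.  27.] [-43.   3. 110.  38.  56.   7.] [-52.   3. 119.  60.  57. -18.] [-59.   8. 127.  79.  65. -40.] 
 max/row [3.1 2.3 2.9 7.4 4.2 8.2]
[-57.   6. 129.  80.  64. -40.] [-55.   3. 131.  81.  62. -38.] [-52.   1. 132.  82.  60. -37.] [-49.  -2. 134.  83.  58. -35.] [-45.  -4. 135.  85.  56. -33.] 
 max/row [3.6 2.5 1.9 1.3 2.6 2. ]
[-42.  -3. 134.  87.  53. -33.] [-40.  -2. 133.  88.  51. -33.] [-37.  -1. 131.  90.  50. -33.] [-35.   1. 130.  92.  48. -33.] [-33.   2. 129.  93.  46. -33.] [-31.   3. 128.  94.  45. -33.] 
 max/row [3.  1.3 1.4 1.9 2.3 0. ]
[-31.   4. 128.  96.  45. -36.] [-31.   5. 129.  98.  45. -38.] [-31.   6. 130.  99.  45. -40.] [-31.   7. 131. 101.  46. -43.] [-31.   8. 132. 103.  46. -45.] [-31.   9. 132. 104.  46. -48.] 
 max/row [0.  1.  0.8 1.7 0.4 2.4]
```

```bash
cat > lin.py <<'E'
from path import *
def rows(t,n,hand=-1,f=None):
    """compact list of n linear rows to tip pose t"""
    p0,r0=load(); import io,contextlib
    with contextlib.redirect_stdout(io.StringIO()): q,r=tip(*t)
    a=(r0.inv()*r).as_rotvec(degrees=True); d=r0.inv().apply(q-p0); v=np.r_[a,d]
    print(json.dumps([[round(float(x),1) for x in v*i/n]+[hand] for i in range(1,n+1)]))
E
python3 - <<'E'
from lin import *
e=R.from_euler('xyz',[180,25,23],degrees=True)
rows(([480,-200,270],e),12)
rows(([480,-200,270],hang(20,225,270)[1]),19)
E
```

```text
[[0.0, 0.0, 0.0, -12.7, -2.3, -18.1, -1], [0.0, 0.0, 0.0, -25.5, -4.6, -36.1, -1], [0.0, 0.0, 0.0, -38.2, -6.9, -54.2, -1], [0.0, 0.0, 0.0, -50.9, -9.2, -72.2, -1], [0.0, 0.0, 0.0, -63.7, -11.5, -90.3, -1], [0.0, 0.0, 0.0, -76.4, -13.9, -108.4, -1], [0.0, 0.0, 0.0, -89.1, -16.2, -126.4, -1], [0.0, 0.0, 0.0, -101.9, -18.5, -144.5, -1], [0.0, 0.0, 0.0, -114.6, -20.8, -162.5, -1], [0.0, 0.0, 0.0, -127.3, -23.1, -180.6, -1], [0.0, 0.0, 0.0, -140.1, -25.4, -198.6, -1], [0.0, 0.0, 0.0, -152.8, -27.7, -216.7, -1]]
[[-0.1, 4.7, 0.2, 2.0, 0.1, -2.0, -1], [-0.1, 9.5, 0.3, 4.0, 0.2, -4.0, -1], [-0.2, 14.2, 0.5, 6.0, 0.3, -6.0, -1], [-0.3, 18.9, 0.7, 8.0, 0.4, -8.0, -1], [-0.3, 23.7, 0.8, 10.0, 0.5, -10.0, -1], [-0.4, 28.4, 1.0, 12.0, 0.6, -12.0, -1], [-0.4, 33.2, 1.1, 14.0, 0.7, -14.0, -1], [-0.5, 37.9, 1.3, 16.0, 0.8, -16.0, -1], [-0.6, 42.6, 1.5, 18.0, 0.9, -18.0, -1], [-0.6, 47.4, 1.6, 20.0, 0.9, -19.9, -1], [-0.7, 52.1, 1.8, 22.0, 1.0, -21.9, -1], [-0.8, 56.8, 2.0, 24.0, 1.1, -23.9, -1], [-0.8, 61.6, 2.1, 26.0, 1.2, -25.9, -1], [-0.9, 66.3, 2.3, 28.0, 1.3, -27.9, -1], [-0.9, 71.1, 2.4, 30.0, 1.4, -29.9, -1], [-1.0, 75.8, 2.6, 32.0, 1.5, -31.9, -1], [-1.1, 80.5, 2.8, 34.0, 1.6, -33.9, -1], [-1.1, 85.3, 2.9, 36.0, 1.7, -35.9, -1], [-1.2, 90.0, 3.1, 38.0, 1.8, -37.9, -1]]
```

Request:
carry_out:
  commands:
    - [0,0,0,-12.7,-2.3,-18.1,-1]
    - [0,0,0,-25.5,-4.6,-36.1,-1]
    - [0,0,0,-38.2,-6.9,-54.2,-1]
    - [0,0,0,-50.9,-9.2,-72.2,-1]
    - [0,0,0,-63.7,-11.5,-90.3,-1]
    - [0,0,0,-76.4,-13.9,-108.4,-1]
    - [0,0,0,-89.1,-16.2,-126.4,-1]
    - [0,0,0,-101.9,-18.5,-144.5,-1]
    - [0,0,0,-114.6,-20.8,-162.5,-1]
    - [0,0,0,-127.3,-23.1,-180.6,-1]
    - [0,0,0,-140.1,-25.4,-198.6,-1]
    - [0,0,0,-152.8,-27.7,-216.7,-1]
    - [0,0,0,-152.8,-27.7,-216.7,-1]
  force: 55

```text
time_s: 7.8
ee_pos: [466.1, -206.5, 237.9]
ee_rot: [179.8, 24.7, 22.9]
force: [0.4, -0.4, -1.8]
gripper_width: 15.3
gripper_force: 55.0
```

Request:
carry_out:
  commands:
    - [-0.1,4.7,0.2,2.0,0.1,-2.0,-1]
    - [-0.1,9.5,0.3,4.0,0.2,-4.0,-1]
    - [-0.2,14.2,0.5,6.0,0.3,-6.0,-1]
    - [-0.3,18.9,0.7,8.0,0.4,-8.0,-1]
    - [-0.3,23.7,0.8,10.0,0.5,-10.0,-1]
    - [-0.4,28.4,1.0,12.0,0.6,-12.0,-1]
    - [-0.4,33.2,1.1,14.0,0.7,-14.0,-1]
    - [-0.5,37.9,1.3,16.0,0.8,-16.0,-1]
    - [-0.6,42.6,1.5,18.0,0.9,-18.0,-1]
    - [-0.6,47.4,1.6,20.0,0.9,-19.9,-1]
    - [-0.7,52.1,1.8,22.0,1.0,-21.9,-1]
    - [-0.8,56.8,2.0,24.0,1.1,-23.9,-1]
    - [-0.8,61.6,2.1,26.0,1.2,-25.9,-1]
    - [-0.9,66.3,2.3,28.0,1.3,-27.9,-1]
    - [-0.9,71.1,2.4,30.0,1.4,-29.9,-1]
    - [-1.0,75.8,2.6,32.0,1.5,-31.9,-1]
    - [-1.1,80.5,2.8,34.0,1.6,-33.9,-1]
    - [-1.1,85.3,2.9,36.0,1.7,-35.9,-1]
    - [-1.2,90.0,3.1,38.0,1.8,-37.9,-1]
    - [-1.2,90.0,3.1,38.0,1.8,-37.9,-1]

```text
time_s: 9.8
ee_pos: [510.7, -187.7, 249.6]
ee_rot: [-178.8, -64.8, 18.8]
force: [-0.7, 0.1, -1.9]
gripper_width: 15.6
gripper_force: 55.0
```

```bash
python3 - <<'E'
from path import *
log(); p,r=load(); print(p.round(1),r.as_euler('xyz',degrees=True).round(1))
cv2.imwrite('pics/h_side.png',grab_frame('side')[:,:,::-1]);cv2.imwrite('pics/h_top.png',grab_frame('top')[:,:,::-1])
E
cat > fit2.py <<'E'
import sys
from fit import *
from path import Rg,tl,D
# fit trivet pose in hand (all 6 dof) from side and top pictures; start from state
def fit2(tag,ns=('side','top'),x0=np.zeros(6)):
    s=state(); r=R.from_euler('xyz',s['ee_rot'],degrees=True); tp=s['ee_pos']-r.apply([0,0,D]); Rt0=r*Rg.inv()
    def T(x):
        Rt=Rt0*R.from_rotvec(x[3:],degrees=True); o=tp-Rt0.apply(tl)+x[:3]+Rt0.apply([93,0,8])-Rt.apply([93,0,8])
        return lambda p:Rt.apply(p)+o
    M={}
    for n in ns:
        uv=proj(n,np.vstack([T(x0)(p) for p in PR])); a=np.maximum(uv.min(0).astype(int)-12,0);b=uv.max(0).astype(int)+12
        M[n]=mask(n,f'pics/{tag}_{n}.png',(a[0],a[1],b[0],b[1])); print(n,M[n].sum(),render(n,T(x0)).sum())
    B=lambda im:cv2.GaussianBlur(im,(0,0),1.5)
    MB={n:B(M[n]) for n in ns}
    f=lambda x:sum(((B(render(n,T(x)))-MB[n])**2).sum() for n in ns)+.02*np.sum((x-x0)**2)
    print('init',f(x0))
    sx=np.array([x0]*7)+np.r_[np.zeros((1,6)),np.diag([5,5,5,4,8,4])]
    res=minimize(f,x0,method='Nelder-Mead',options=dict(initial_simplex=sx,xatol=.05,fatol=.05,maxfev=900))
    print('fit',res.x.round(1),res.fun); t=T(res.x)
    print('notch',t(np.array([[64,0,8.]])).round(1),'centre',t(np.array([[0,0,8.]])).round(1)); return res.x,t,M
if __name__=='__main__':
    fit2(sys.argv[1],tuple(sys.argv[2].split(',')))
E
python3 fit2.py h side; python3 fit2.py h side,top
```

```text
t 9.8 q [-59.4   8.5 127.4  78.7  65.1 -40.5] p [ 510.7 -187.7  249.6] e [-178.8  -64.8   18.8] F [-0.7  0.1 -1.9] w 15.6 gf 55.0
[ 512.4 -188.2  253.9] [180. -65.  20.]
side 908.0 1840.9375
init 666.5516967773438
fit [ 1.2  2.7 -3.   1.1  0.6 -0.1] 607.9746344443784
notch [[ 481.5 -197.2  236.7]] centre [[ 480.6 -197.2  172.8]]
side 908.0 1840.9375
top 398.0 681.6875
init 807.3472900390625
fit [-2.3  1.9 -4.3  3.3 -1.7  0.3] 708.326890275093
notch [[ 479.1 -197.7  235.4]] centre [[ 480.8 -197.2  171.4]]
```

```bash
python3 - <<'E'
from fit import *
from path import Rg,tl,D
s=state(); r=R.from_euler('xyz',s['ee_rot'],degrees=True); tp=s['ee_pos']-r.apply([0,0,D]); Rt=r*Rg.inv()
T=lambda p:Rt.apply(np.array(p,float)-tl)+tp
hsv=cv2.cvtColor(cv2.imread('pics/h_side.png'),cv2.COLOR_BGR2HSV)
for i,p in enumerate(PR):
    im=np.zeros((400,640),np.uint8);cv2.fillConvexPoly(im,cv2.convexHull(proj('side',T(p)).round().astype(np.int32)),1)
    v=hsv[im>0]; print(i,len(v),np.median(v,0),'hue<20&S>60:',((v[:,0]<20)&(v[:,1]>60)).mean().round(2),proj('side',T(p)).mean(0).round(0))
E
```

```text
0 315 [105.  43.  29.] hue<20&S>60: 0.02 [364. 161.]
1 313 [ 13. 147.  69.] hue<20&S>60: 0.64 [349. 180.]
2 346 [ 13. 155.  90.] hue<20&S>60: 0.83 [360. 204.]
3 327 [ 13. 155.  89.] hue<20&S>60: 0.84 [387. 211.]
4 304 [ 13. 155.  87.] hue<20&S>60: 0.78 [403. 194.]
5 417 [102.  45.  32.] hue<20&S>60: 0.18 [392. 169.]
6 210 [107.  46.  30.] hue<20&S>60: 0.0 [379. 147.]
```

The hand hides the upper part, but the visible lower segments match the model within a few mm, so the trivet hangs lug-up as planned. Now I'll line it up and thread the bar.

```bash
python3 - <<'E'
from lin import *
rows(hang(20,225,264),8)
rows(hang(20,122,264),8)
E
```

```text
[[0.0, 0.0, 0.0, 4.7, -15.5, 3.3, -1], [0.0, 0.0, 0.0, 9.4, -30.9, 6.5, -1], [0.0, 0.0, 0.0, 14.1, -46.4, 9.8, -1], [0.0, 0.0, 0.0, 18.9, -61.9, 13.1, -1], [0.0, 0.0, 0.0, 23.6, -77.3, 16.4, -1], [0.0, 0.0, 0.0, 28.3, -92.8, 19.6, -1], [0.0, 0.0, 0.0, 33.0, -108.2, 22.9, -1], [0.0, 0.0, 0.0, 37.7, -123.7, 26.2, -1]]
[[0.0, 0.0, 0.0, 5.3, 2.6, 11.4, -1], [0.0, 0.0, 0.0, 10.6, 5.2, 22.9, -1], [0.0, 0.0, 0.0, 15.9, 7.8, 34.3, -1], [0.0, 0.0, 0.0, 21.3, 10.3, 45.7, -1], [0.0, 0.0, 0.0, 26.6, 12.9, 57.2, -1], [0.0, 0.0, 0.0, 31.9, 15.5, 68.6, -1], [0.0, 0.0, 0.0, 37.2, 18.1, 80.1, -1], [0.0, 0.0, 0.0, 42.5, 20.7, 91.5, -1]]
```

Request:
carry_out:
  commands:
    - [0.0,0.0,0.0,4.7,-15.5,3.3,-1]
    - [0.0,0.0,0.0,9.4,-30.9,6.5,-1]
    - [0.0,0.0,0.0,14.1,-46.4,9.8,-1]
    - [0.0,0.0,0.0,18.9,-61.9,13.1,-1]
    - [0.0,0.0,0.0,23.6,-77.3,16.4,-1]
    - [0.0,0.0,0.0,28.3,-92.8,19.6,-1]
    - [0.0,0.0,0.0,33.0,-108.2,22.9,-1]
    - [0.0,0.0,0.0,37.7,-123.7,26.2,-1]
    - [0.0,0.0,0.0,37.7,-123.7,26.2,-1]
    - [0.0,0.0,0.0,37.7,-123.7,26.2,-1]
    - [0.0,0.0,0.0,37.7,-123.7,26.2,-1]

```text
time_s: 11.0
ee_pos: [507.5, -58.7, 277.1]
ee_rot: [179.9, -65.0, 20.1]
force: [0.5, 0.2, -1.6]
gripper_width: 15.3
gripper_force: 55.0
```

```bash
python3 - <<'E'
from path import *
log(); p,r=load(); print(p.round(1),r.as_euler('xyz',degrees=True).round(1))
for n in('side','top'): cv2.imwrite(f'pics/k_{n}.png',grab_frame(n)[:,:,::-1])
from fit import *
s=state(); r=R.from_euler('xyz',s['ee_rot'],degrees=True); tp=s['ee_pos']-r.apply([0,0,D]); Rt=r*Rg.inv()
hsv=cv2.cvtColor(cv2.imread('pics/k_side.png'),cv2.COLOR_BGR2HSV); m=((hsv[...,0]<20)&(hsv[...,1]>60)).astype(np.float32)
T=lambda x:(lambda p:Rt.apply(np.array(p,float)-tl)+tp+x)
use=[1,2,3,4]
def ren(x):
    im=np.zeros((1600,2560),np.uint8)
    for i in use: cv2.fillConvexPoly(im,cv2.convexHull(np.round((proj('side',T(x)(PR[i]))+.5)*4-.5).astype(np.int32)),1)
    return cv2.resize(im.astype(np.float32),(640,400),interpolation=cv2.INTER_AREA)
K_=proj('side',Rt.apply(np.zeros((1,3)))+tp)[0]
# pixel-shift scan of the visible part against the mask (1 px ~ 2.2 mm)
a=ren(np.zeros(3)); best=sorted([((np.roll(a,(dy,dx),(0,1))*m).sum()/a.sum(),dx,dy) for dx in range(-8,9) for dy in range(-8,9)])[::-1][:4]; print(best,(a*m).sum()/a.sum())
E
```

```text
t 11.0 q [-45.3  -3.7 135.3  85.7  55.6 -34.8] p [507.5 -58.7 277.1] e [179.9 -65.   20.1] F [ 0.5  0.2 -1.6] w 15.3 gf 55.0
[609.2 -43.4 276.9] [180. -65.  20.]
[(np.float32(0.8743618), 0, -1), (np.float32(0.86667097), 0, 0), (np.float32(0.8574937), -1, -1), (np.float32(0.84586054), -1, 0)] 0.86667097
```

Request:
carry_out:
  commands:
    - [0.0,0.0,0.0,5.3,2.6,11.4,-1]
    - [0.0,0.0,0.0,10.6,5.2,22.9,-1]
    - [0.0,0.0,0.0,15.9,7.8,34.3,-1]
    - [0.0,0.0,0.0,21.3,10.3,45.7,-1]
    - [0.0,0.0,0.0,26.6,12.9,57.2,-1]
    - [0.0,0.0,0.0,31.9,15.5,68.6,-1]
    - [0.0,0.0,0.0,37.2,18.1,80.1,-1]
    - [0.0,0.0,0.0,42.5,20.7,91.5,-1]
    - [0.0,0.0,0.0,42.5,20.7,91.5,-1]
    - [0.0,0.0,0.0,42.5,20.7,91.5,-1]

```text
time_s: 12.1
ee_pos: [609.2, -43.1, 276.5]
ee_rot: [-180.0, -65.0, 20.0]
force: [-0.5, 0.7, -0.6]
gripper_width: 15.2
gripper_force: 55.0
```

```bash
python3 - <<'E'
from lin import *
log()
for n in('side','top'): cv2.imwrite(f'pics/m_{n}.png',grab_frame(n)[:,:,::-1])
rows(hang(20,122,234),9)
E
```

```text
t 12.1 q [-30.7   3.6 128.2  95.5  44.8 -35. ] p [609.2 -43.1 276.5] e [-180.  -65.   20.] F [-0.5  0.7 -0.6] w 15.2 gf 55.0
[[0.0, 0.0, 0.0, -3.0, -0.0, 1.4, -1], [0.0, 0.0, 0.0, -6.0, -0.0, 2.8, -1], [0.0, 0.0, 0.0, -9.1, -0.0, 4.2, -1], [0.0, 0.0, 0.0, -12.1, -0.0, 5.6, -1], [0.0, 0.0, 0.0, -15.1, -0.0, 7.1, -1], [0.0, 0.0, 0.0, -18.1, -0.0, 8.5, -1], [0.0, 0.0, 0.0, -21.2, -0.0, 9.9, -1], [0.0, 0.0, 0.0, -24.2, -0.0, 11.3, -1], [0.0, 0.0, 0.0, -27.2, -0.0, 12.7, -1]]
```

View pics/m_side.png

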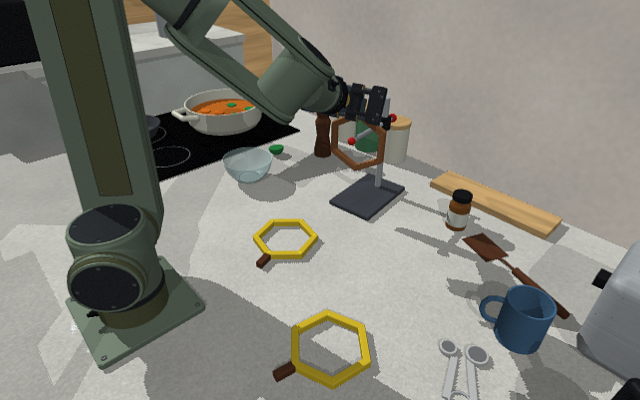

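The picture shows the bar passing through the frame, with its ball at (351,141) on the near side and the hexagon around (357,142). Next I'll lower gently, watching the force.

Request:
carry_out:
  commands:
    - [0,0,0,-3.0,0,1.4,-1]
    - [0,0,0,-6.0,0,2.8,-1]
    - [0,0,0,-9.1,0,4.2,-1]
    - [0,0,0,-12.1,0,5.6,-1]
    - [0,0,0,-15.1,0,7.1,-1]
    - [0,0,0,-18.1,0,8.5,-1]
    - [0,0,0,-21.2,0,9.9,-1]
    - [0,0,0,-24.2,0,11.3,-1]
    - [0,0,0,-27.2,0,12.7,-1]
    - [0,0,0,-27.2,0,12.7,-1]

```text
time_s: 13.2
ee_pos: [609.1, -43.3, 246.1]
ee_rot: [-179.9, -65.0, 19.9]
force: [0.3, 1.2, -0.9]
gripper_width: 15.7
gripper_force: 55.0
```

```bash
python3 - <<'E'
from lin import *
log(); 
for i in range(4): log()
rows(hang(20,122,226),8)
E
```

```text
t 13.2 q [-30.7   6.6 130.8 101.   45.6 -42.8] p [609.1 -43.3 246.1] e [-179.9  -65.    19.9] F [ 0.3  1.2 -0.9] w 15.7 gf 55.0
t 13.2 q [-30.7   6.6 130.8 101.   45.6 -42.8] p [609.1 -43.3 246.1] e [-179.9  -65.    19.9] F [ 0.3  1.2 -0.9] w 15.7 gf 55.0
t 13.2 q [-30.7   6.6 130.8 101.   45.6 -42.8] p [609.1 -43.3 246.1] e [-179.9  -65.    19.9] F [ 0.3  1.2 -0.9] w 15.7 gf 55.0
t 13.2 q [-30.7   6.6 130.8 101.   45.6 -42.8] p [609.1 -43.3 246.1] e [-179.9  -65.    19.9] F [ 0.3  1.2 -0.9] w 15.7 gf 55.0
t 13.2 q [-30.7   6.6 130.8 101.   45.6 -42.8] p [609.1 -43.3 246.1] e [-179.9  -65.    19.9] F [ 0.3  1.2 -0.9] w 15.7 gf 55.0
[[0.0, 0.0, 0.0, -0.9, -0.0, 0.4, -1], [0.0, 0.0, 0.0, -1.8, -0.0, 0.8, -1], [0.0, 0.0, 0.0, -2.7, -0.0, 1.2, -1], [0.0, 0.0, 0.0, -3.6, -0.0, 1.6, -1], [0.0, 0.0, 0.0, -4.5, -0.0, 2.1, -1], [0.0, 0.0, 0.0, -5.4, -0.0, 2.5, -1], [0.0, 0.0, 0.0, -6.3, -0.0, 2.9, -1], [0.0, 0.0, 0.0, -7.2, -0.0, 3.3, -1]]
```

Request:
carry_out:
  commands:
    - [0,0,0,-0.9,0,0.4,-1]
    - [0,0,0,-1.8,0,0.8,-1]
    - [0,0,0,-2.7,0,1.2,-1]
    - [0,0,0,-3.6,0,1.6,-1]
    - [0,0,0,-4.5,0,2.1,-1]
    - [0,0,0,-5.4,0,2.5,-1]
    - [0,0,0,-6.3,0,2.9,-1]
    - [0,0,0,-7.2,0,3.3,-1]
    - [0,0,0,-7.2,0,3.3,-1]

```text
time_s: 14.1
ee_pos: [609.2, -43.4, 238.7]
ee_rot: [-180.0, -65.0, 20.0]
force: [0.1, 0.1, -1.3]
gripper_width: 15.5
gripper_force: 55.0
```

Request:
carry_out:
  commands:
    - [0,0,0,-0.9,0,0.4,-1]
    - [0,0,0,-1.8,0,0.8,-1]
    - [0,0,0,-1.8,0,0.8,-1]

```text
time_s: 14.4
ee_pos: [609.1, -43.4, 236.8]
ee_rot: [-180.0, -65.0, 20.0]
force: [-0.2, 1.1, -1.9]
gripper_width: 15.3
gripper_force: 55.0
```

Notch at about 224 with no contact yet, so I'll continue.

Request:
carry_out:
  commands:
    - [0,0,0,-0.9,0,0.4,-1]
    - [0,0,0,-1.8,0,0.8,-1]
    - [0,0,0,-1.8,0,0.8,-1]

```text
time_s: 14.7
ee_pos: [609.1, -43.4, 234.8]
ee_rot: [-180.0, -65.0, 20.0]
force: [-0.1, -0.3, -1.0]
gripper_width: 15.4
gripper_force: 55.0
```

Request:
carry_out:
  commands:
    - [0,0,0,-0.5,0,0.2,-1]
    - [0,0,0,-0.9,0,0.4,-1]
    - [0,0,0,-0.9,0,0.4,-1]

```text
time_s: 15.0
ee_pos: [609.1, -43.5, 233.9]
ee_rot: [180.0, -65.0, 20.0]
force: [0.1, 0.2, -0.6]
gripper_width: 15.5
gripper_force: 55.0
```

Request:
carry_out:
  commands:
    - [0,0,0,-0.5,0,0.2,-1]
    - [0,0,0,-0.9,0,0.4,-1]
    - [0,0,0,-0.9,0,0.4,-1]

```text
time_s: 15.3
ee_pos: [609.1, -43.4, 232.9]
ee_rot: [180.0, -65.0, 20.0]
force: [0.4, -0.4, -1.4]
gripper_width: 15.2
gripper_force: 55.0
```

Request:
carry_out:
  commands:
    - [0,0,0,-0.5,0,0.2,-1]
    - [0,0,0,-0.9,0,0.4,-1]
    - [0,0,0,-0.9,0,0.4,-1]

```text
time_s: 15.6
ee_pos: [609.2, -43.5, 232.2]
ee_rot: [180.0, -65.1, 20.0]
force: [-0.3, -0.4, -0.7]
gripper_width: 15.2
gripper_force: 55.0
```

Request:
carry_out:
  commands:
    - [0,0,0,-0.5,0,0.2,-1]
    - [0,0,0,-0.9,0,0.4,-1]
    - [0,0,0,-0.9,0,0.4,-1]

```text
time_s: 15.9
ee_pos: [609.4, -43.6, 231.8]
ee_rot: [179.9, -65.1, 20.1]
force: [-2.1, -1.2, 2.1]
gripper_width: 15.6
gripper_force: 55.0
```

Request:
carry_out:
  commands:
    - [0,0,0,-0.5,0,0.2,-1]
    - [0,0,0,-0.9,0,0.4,-1]
    - [0,0,0,-0.9,0,0.4,-1]

```text
time_s: 16.2
ee_pos: [609.6, -43.7, 231.5]
ee_rot: [179.9, -65.2, 20.1]
force: [-2.5, -1.7, 5.3]
gripper_width: 15.5
gripper_force: 55.0
```

The contact force rose to about 5 N, so the frame rests on the bar (notch ≈ 219 mm, as seen). I'll ease off slightly, then open.

Request:
carry_out:
  commands:
    - [0,0,0,0.7,0,-0.3,-1]
    - [0,0,0,0.7,0,-0.3,-1]
    - [0,0,0,0.7,0,-0.3,-0.5]
    - [0,0,0,0.7,0,-0.3,-0.3]
    - [0,0,0,0.7,0,-0.3,-0.1]
    - [0,0,0,0.7,0,-0.3,0]
    - [0,0,0,0.7,0,-0.3,0]
    - [0,0,0,0.7,0,-0.3,0]
    - [0,0,0,0.7,0,-0.3,0]
    - [0,0,0,0.7,0,-0.3,0]
  force: 20

```text
time_s: 17.2
ee_pos: [609.1, -43.4, 230.8]
ee_rot: [180.0, -65.0, 20.0]
force: [1.1, -0.1, 0.1]
gripper_width: 45.7
gripper_force: 0.0
```

```bash
cat > chk.py <<'E'
import sys
from fit import *
from mv import log
log(); tag=sys.argv[1]
for n in('side','top'): cv2.imwrite(f'pics/{tag}_{n}.png',grab_frame(n)[:,:,::-1])
hsv=cv2.cvtColor(cv2.imread(f'pics/{tag}_side.png'),cv2.COLOR_BGR2HSV); m=((hsv[...,0]>4)&(hsv[...,0]<20)&(hsv[...,1]>60)).astype(np.float32)
from path import tf,col,u
def T(b,d,z,sw): 
    Rt=tf(b)*R.from_euler('z',sw,degrees=True); return lambda p:Rt.apply(np.array(p,float)-[64,0,8])+col-d*u+[0,0,z]
def ren(x,use):
    im=np.zeros((1600,2560),np.uint8)
    for i in use: cv2.fillConvexPoly(im,cv2.convexHull(np.round((proj('side',T(*x)(PR[i]))+.5)*4-.5).astype(np.int32)),1)
    return cv2.resize(im.astype(np.float32),(640,400),interpolation=cv2.INTER_AREA)
use=[int(c) for c in sys.argv[2]]
f=lambda x:-(lambda a:(a*m).sum()/a.sum())(ren(x,use))
x0=np.array([20,122,219,0.])
r=minimize(f,x0,method='Nelder-Mead',options=dict(initial_simplex=np.array([x0]*5)+np.r_[np.zeros((1,4)),np.diag([-8,5,3,5])],xatol=.1,fatol=.002,maxfev=250)); print('overlap',f(x0),'fit yaw,dist,z,swing',r.x.round(1),r.fun)
E
python3 chk.py o 1234
```

```text
t 17.2 q [-30.7   8.3 132.2 103.9  46.3 -47. ] p [609.1 -43.4 230.8] e [180. -65.  20.] F [ 1.1 -0.1  0.1] w 45.7 gf 0.0
overlap -0.7455371 fit yaw,dist,z,swing [ 10.1 120.3 220.9   2.3] -0.894598126411438
```

The trivet stays on the bar at z≈220 and has aligned itself with it. Time to back the hand straight out.

Request:
carry_out:
  commands:
    - [0,0,0,0,0,-5,0]
    - [0,0,0,0,0,-12,0]
    - [0,0,0,0,0,-22,0]
    - [0,0,0,0,0,-35,0]
    - [0,0,0,0,0,-50,0]
    - [0,0,0,0,0,-65,0]
    - [0,0,0,0,0,-80,0]
    - [0,0,0,0,0,-95,0]
    - [0,0,0,0,0,-110,0]
    - [0,0,0,0,0,-125,0]
    - [0,0,0,0,0,-140,0]
    - [0,0,0,0,0,-150,0]
    - [0,0,0,0,0,-150,0]
    - [0,0,0,0,0,-150,0]
    - [0,0,0,0,0,-150,0]
    - [0,0,0,0,0,-150,0]
    - [0,0,0,0,0,-150,0]
    - [0,0,0,0,0,-150,0]

```text
time_s: 19.1
ee_pos: [481.4, -89.7, 293.9]
ee_rot: [-180.0, -65.0, 20.0]
force: [-0.1, 0.1, -0.5]
gripper_width: 45.3
gripper_force: 0.0
```

```bash
python3 chk.py r 1234; python3 chk.py r2 1234; python3 - <<'E'
import cv2,numpy as np
a=cv2.imread('pics/side0.png').astype(int);b=cv2.imread('pics/r2_side.png').astype(int)
for n,(x,y,w,h) in dict(bowl=(222,145,50,38),jar=(444,188,30,45),mill=(313,100,20,60)).items():
    print(n,np.abs(a-b)[y:y+h,x:x+w].mean().round(1))
E
```

```text
t 19.1 q [-54.1  -4.8 133.1  78.5  62.9 -32. ] p [481.4 -89.7 293.9] e [-180.  -65.   20.] F [-0.1  0.1 -0.5] w 45.3 gf 0.0
overlap -0.7389197 fit yaw,dist,z,swing [ 12.3 118.8 219.5   0.9] -0.8658962249755859
t 19.2 q [-54.1  -4.8 133.1  78.5  62.9 -32. ] p [481.4 -89.8 294. ] e [-180.  -65.   20.] F [0.6 0.4 0.2] w 45.5 gf 0.0
overlap -0.73691905 fit yaw,dist,z,swing [ 12.5 119.  219.1   1.4] -0.8711718916893005
bowl 8.2
jar 6.4
mill 35.5
```

Request:
carry_out:
  commands:
    - [0,0,0,20,30,-20,0]
    - [0,0,0,40,60,-40,0]
    - [0,0,0,60,90,-60,0]
    - [0,0,0,60,90,-60,0]
    - [0,0,0,60,90,-60,0]
    - [0,0,0,60,90,-60,0]
    - [0,0,0,60,90,-60,0]
    - [0,0,0,60,90,-60,0]

```text
time_s: 20.1
ee_pos: [484.5, -183.3, 373.2]
ee_rot: [-179.8, -65.0, 19.9]
force: [-0.5, 0.7, -0.3]
gripper_width: 45.4
gripper_force: 0.0
```

```bash
python3 chk.py s 1234; python3 chk.py s 12345; python3 - <<'E'
import cv2,numpy as np
for c,B in dict(side=dict(bowl=(222,145,50,38),jar=(444,188,30,45),mill=(313,100,20,60),millfoot=(313,140,20,20)),top=dict(bowl=(193,182,54,50),jar=(395,115,28,28),mill=(218,92,32,42))).items():
    a=cv2.imread(f'pics/{c}0.png').astype(int);b=cv2.imread(f'pics/s_{c}.png').astype(int)
    for n,(x,y,w,h) in B.items(): print(c,n,np.abs(a-b)[y:y+h,x:x+w].mean().round(1))
E
```

```text
t 20.1 q [-62.9  -2.3 117.6  69.6  73.7 -20.7] p [ 484.5 -183.3  373.2] e [-179.8  -65.    19.9] F [-0.5  0.7 -0.3] w 45.4 gf 0.0
overlap -0.74546015 fit yaw,dist,z,swing [ 11.3 119.6 220.5   2. ] -0.9006298184394836
t 20.2 q [-62.9  -2.3 117.5  69.6  73.7 -20.7] p [ 484.7 -183.7  373.5] e [-179.9  -65.    20. ] F [-0.   0.4  0.5] w 45.8 gf 0.0
overlap -0.7739822 fit yaw,dist,z,swing [ 10.9 118.2 218.6   1.4] -0.8916244506835938
side bowl 7.0
side jar 6.8
side mill 8.4
side millfoot 5.4
top bowl 6.5
top jar 6.7
top mill 6.7
```

The trivet hangs steadily, and the bowl, jar and mill show no change. Handing in.

```bash
python3 -c "
from workcell import workorder
print(workorder.job_done())"
```

```text
the job is handed in; nothing more can be done
None
```

The wooden trivet hangs freely on the stand's bar, lug up, and the hand is clear; the bowl, jar and mill look unmoved in both cameras, and the job was handed in at about 20 s (no verdict was returned).

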